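# Close the sugar caddy and hold up its outer lid

## Task

The sugar caddy's washed lids stand nested on the worktop: lay the teaspoon that lies across the caddy's mouth down on the worktop, clear of caddy and lids, then carry both lids together by the inner lid's wooden knob and lower them until the inner lid is fully home. Let go of the knob, take the outer lid alone by its collar and lift it straight off, leaving the inner lid undisturbed to keep the sugar dry. Finish still holding the outer lid, level and still in the air, clear above the knob, so that I can dry its wet underside; drop nothing, do not push the caddy about, leave everything else where it is.

Things in the scene. Friction and masses are not known exactly. Their poses are not given: they have to be found in the camera images.
- caddy: Open round steel tin, loose, 0.9 kg, on either side of the worktop. 96 mm across (bead of 99 mm at 91 mm height), 110 mm high; mouth 88 mm across, free to 45 mm below the rim, sugar lumps below. Origin: centre of its underside, z up. At the start the spoon lies across its rim. Must not be tipped or pushed more than 40 mm.
- inner_lid: Inner lid, 160 g, loose, upright. Steel plug 83 mm across, z = 0 to 12 mm, lower edge tapered to 75; flange 94 mm across, z = 12 to 16; stem; round wooden knob 26 mm across, straight from z = 50 to 74, top 80. Origin: centre of plug's underside. Home: flange on the caddy's rim, origin 98 mm above the caddy's (plug has 2.5 mm play). Lifted by the knob it carries the outer lid on its flange.
- outer_lid: Outer lid, 120 g, loose on the inner lid's flange: steel cap 108 mm across, skirt 14 mm deep (102 mm inside), flat shoulder with top at z = 17 mm and an upright open collar, 44 mm outside, 36 mm inside, from z = 21 to 43 mm, round the inner lid's knob. Origin: on the axis in the plane of the skirt's edge, z up; nested, it lies 2 mm above the inner lid's origin, knob top 35 mm above collar top.
- spoon: Steel teaspoon, 130 mm long along its x, bowl 26 mm wide, 11 mm high in all, 20 g; origin under its middle. Lies level across the caddy's rim (underside 110 mm above the worktop), middle within 6 mm of the caddy's axis, at any angle. The worktop nearest the robot, midway between caddy and lids (0.42 m ahead of its axis), is free to lay it down; a wall cabinet hangs over the worktop at the far right.
- inner_knob (a point): Point on the axis of the inner lid's knob where it is gripped, 66 mm above the inner lid's origin (21 mm above the collar's top while nested).
- outer_collar (a point): Point on the axis of the outer lid's collar, 33 mm above the outer lid's origin (10 mm below the collar's top).
- mug: Bystander, loose: white mug, 90 mm across, 95 mm high, handle along its -y. Origin under its centre. Leave it alone (it must not be moved more than 30 mm).
- tea_box: Bystander, loose: small dark cardboard box, 73 x 144 x 67 mm. Origin under its centre. Leave it alone (it must not be moved more than 30 mm).
- pepper_mill: Bystander, loose: wooden pepper mill, 58 mm across, 170 mm high. Origin under its centre. Leave it alone (it must not be moved more than 30 mm).
- spice_jar: Bystander, loose: spice jar, 46 mm across, 98 mm high. Origin under its centre. Leave it alone (it must not be moved more than 30 mm).
- keys: Bystander, loose: bunch of keys lying flat, 97 x 122 x 8 mm. Origin under its centre. Leave it alone (it must not be moved more than 30 mm).

How it is judged:
By the outcome, as a careful person would: the job done as asked, in the order asked, and still so for the second after the job is handed in, while the arm keeps its last pose, push and grip.
It also fails if it takes over 72 s, if anything falls off the work surface, if the arm or the gripper's body presses on something with over 40 N, if the wrist force passes 120 N, or if a joint passes its speed limit or range.

## Robot

A 7-joint arm with a two-finger parallel gripper is mounted at the origin on a cart in front of the work surface, level with it; the furniture and walls round the work are solid. World frame = base frame: x ahead of the robot, y to its left, z up, the work surface at z = 0. Lengths are in m, angles in rad, forces in N, time in s.
With the tool pointing down it reaches from about 0.4 to 0.85 m from the base axis. Payload 4.5 kg.
Tool frame: the origin (TCP) lies at the very end of the fingers, on their centre line; the grasp point (between the pads) lies 19 mm behind it (r.pinch_z is the distance from the TCP to the grasp point, in m); z points along the fingers, y is the line along which they close (so a half turn about z gives the same grasp; the last joint's range is limited). The gripper opens to 88 mm and grips with 3 to 60 N. Pads are 18 mm wide; open, the fingers measure 123 mm over their backs; the gripper's body (75 mm by 187 mm) begins 45 mm behind the grasp point.
Start: joints at [1.167, 0.689, -0.195, 1.565, 0.157, 0.902, -0.215], TCP at [0.265, -0.566, 0.239] pointing down, gripper open.
Joint ranges: [-3.01, 3.01], [-0.46, 2.08], [-1.47, 1.51], [0.13, 2.56], [-1, 4.14], [0.04, 2.09], [-2.66, 2.66]. Speed limits (rad/s): [2.57, 2.57, 3.14, 3.14, 3.14, 3.14, 3.14].

## Interface

Orientations are given as a unit quaternion [x, y, z, w].
In Python, from plant import r, cams gives the robot as it stands.
- The arm moves only by the shell command python3 -m pendant 'ROWS' [FORCE]. ROWS is JSON, a list of rows, each a list of 3 entries, a list of its own where there are three numbers: the closure, from -1 (fully open) to 1 (shut), then the shift along the tool's x, y, z in mm, then the turn, a rotation vector about the tool's x, y, z in degrees. A call has 1 to 8 rows; each row shifts and turns the commanded pose from where the row before left it, along the tool's axes as they then stand; what a row does not reach is not made up. A row lasts 1/8 s, in which the tool goes at most 62.5 mm and 10.7 degrees, less where a joint would pass 70% of its speed; a pose out of reach is approached as far as the arm can. A call with a gripper value outside its range is refused whole. The fingers move at their own pace and stop on an object; FORCE is the grip in N (left out, the last holds). Time passes only in rows, so rows that do not move let the fingers close. It gives the time, the measured TCP pose, the force, the opening and the grip force at its end, in the units of the state.
- r.get_state(): the state, without advancing time (a new reading comes with each control period).
- cams.snapshot(name): name is "side" or "top" or "wrist"; returns a dict with "img" (400x640x3 uint8, red, green, blue), "camera_matrix" (3x3 intrinsics, pixels), "D" ([k1, k2, p1, p2, k3] as OpenCV has them; the pictures are not rectified), "camera_from_world" (4x4, takes a point from world to camera coordinates); the wrist camera has in their place "tool_from_camera" (4x4, takes a point from camera to tool coordinates, whose origin is the TCP and whose axes are the flange's). Camera axes: x right, y up, looking along -z (the intrinsics and any distortion apply to the point x, -y, -z); pixel columns grow to the right and rows downward; lengths in m; the calibration is good to about 2 mm. A picture is of the moment at which its call begins: read the wrist's pose just before it. There is no depth.
- r.finish_job(): hands the job in; it is judged then, once.
The state is a dict: "clock": time; "q": joint angles; "qd": joint speeds; "joint_torque": joint torques, N m; "tool_pos": TCP position; "eef_rot": TCP orientation; "contact_force": force on the tool from outside, world axes, zero at the start; "moment": the same for the moment, N m; "opening": opening from 0.0 (shut) to 1.0 (fully open); "finger_force": force on a finger pad.
Only numpy, scipy, OpenCV 4.12 (cv2) and the standard library are available. Lean on these libraries where they do the work, as an engineer would, in place of code of your own. Each camera call takes 0.05 s, during which the arm holds its last target. There are 200 camera calls.

## Working session

There is one attempt and no reset: what is moved stays moved. The work goes in short steps, Python scripts to look and compute and a shell command to move; the robot and the scene stay as the last step left them, time stands still between calls to the robot, and variables do not carry over. Pictures are saved under pics/ and viewed, at most 10 in all, crops included, and the job is handed in when it is done.

```bash
ls; mkdir -p pics
cat > h.py <<'E'
import numpy as np,cv2
from plant import r,cams
from scipy.spatial.transform import Rotation as R
def cam(name):
    s=r.get_state(); d=cams.snapshot(name)
    if name=="wrist":
        T=np.eye(4);T[:3,:3]=R.from_quat(s["eef_rot"]).as_matrix();T[:3,3]=s["tool_pos"]
        d["wc"]=T@np.array(d["tool_from_camera"])
    else: d["wc"]=np.linalg.inv(np.array(d["camera_from_world"]))
    return d
def ray(d,uv):
    p=cv2.undistortPoints(np.array(uv,float).reshape(-1,1,2),np.array(d["camera_matrix"]),np.array(d["D"],float)).reshape(-1,2)
    v=np.c_[p[:,0],-p[:,1],-np.ones(len(p))]
    return d["wc"][:3,3],v@d["wc"][:3,:3].T
def onplane(d,uv,z):
    o,v=ray(d,uv); return o+v*((z-o[2])/v[:,2])[:,None]
def proj(d,P):
    c=np.linalg.inv(d["wc"]); P=np.atleast_2d(P)@c[:3,:3].T+c[:3,3]
    q=P*[1,-1,-1]
    return cv2.projectPoints(q,np.zeros(3),np.zeros(3),np.array(d["camera_matrix"]),np.array(d["D"],float))[0].reshape(-1,2)
def save(d,n): cv2.imwrite("pics/"+n,d["img"][:,:,::-1])
E
python3 - <<'E'
from h import *
for n in("top","side"):
    d=cam(n);save(d,n+"0.png");print(n,d["wc"].round(3).tolist())
s=r.get_state();print(s,r.pinch_z)
print(R.from_quat(s["eef_rot"]).as_matrix().round(3))
E
```

```text
pics
top [[-0.026, 0.989, -0.149, 0.346], [-1.0, -0.025, 0.007, 0.072], [0.003, 0.149, 0.989, 1.048], [0.0, 0.0, 0.0, 1.0]]
side [[-0.839, 0.327, -0.434, -0.078], [-0.543, -0.531, 0.651, 0.97], [-0.017, 0.782, 0.623, 0.951], [0.0, 0.0, 0.0, 1.0]]
{'clock': 0.1, 'q': array([ 1.1668022 ,  0.68989237, -0.19451752,  1.56622439,  0.15732094,
        0.90250747, -0.21510214]), 'qd': array([ 0.00089414, -0.0014166 ,  0.00050186, -0.00154391, -0.00026601,
       -0.00062445,  0.00020799]), 'joint_torque': array([-2.67197916e-03, -5.28492987e+01, -1.27159372e+00, -1.53834933e+01,
       -5.26230270e-02,  1.94629363e-03,  2.89759794e-05]), 'tool_pos': array([ 0.26468012, -0.56556827,  0.23799917]), 'eef_rot': array([ 9.76128181e-01,  2.17193700e-01, -2.45068804e-04, -7.81907021e-04]), 'contact_force': array([ 0.361028  , -0.43679731, -0.14194282]), 'moment': array([0.0029402 , 0.01938909, 0.00395846]), 'finger_force': 0.0, 'opening': 0.9994274506417073} 0.0187
[[ 0.906  0.424 -0.001]
 [ 0.424 -0.906  0.001]
 [-0.    -0.002 -1.   ]]
```

View pics/top0.png

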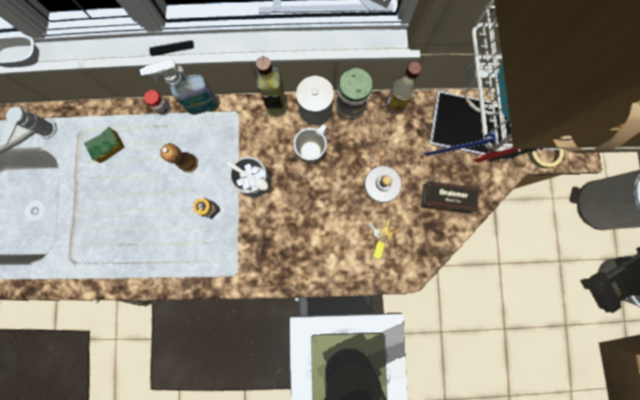

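View pics/side0.png

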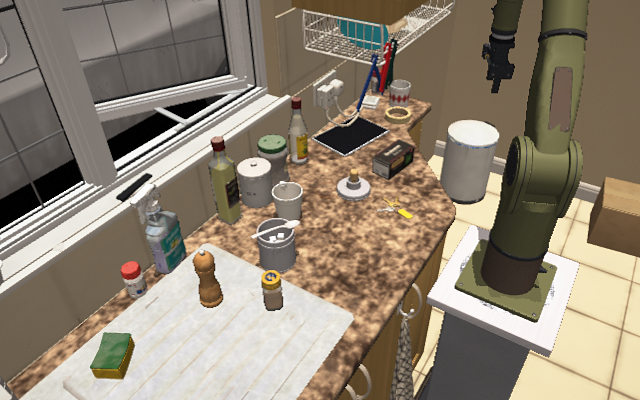

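Top view: the caddy is at about (249,176) with the spoon across it from (230,165) to (265,185). The lids are at (383,183), keys (380,240), mug (311,143), tea box (450,196), mill (175,157), jar (203,207). I'll measure from enlarged crops.

Run:
```python
from h import *
t=cam("top");s=cam("side")
a=cv2.resize(t["img"][135:225,205:295],(400,400),interpolation=cv2.INTER_CUBIC)
b=cv2.resize(t["img"][140:230,340:430],(400,400),interpolation=cv2.INTER_CUBIC)
c=cv2.resize(s["img"][205:275,240:310],(400,400)[::1],interpolation=cv2.INTER_CUBIC)
e=cv2.resize(s["img"][155:225,320:390],(400,400),interpolation=cv2.INTER_CUBIC)
cv2.imwrite("pics/crop.png",cv2.resize(np.vstack([np.hstack([a,b]),np.hstack([c,e])]),(600,600))[:,:,::-1])
for n,uv,z in [("caddy",(250,177),.11),("lids flange",(383,184),.019),("knob",(385,181),.08),("keys",(381,240),0),("mug",(311,143),.095),("box",(450,196),.067),("jar",(202,206),.098),("mill",(170,153),.17)]:
    print(n,onplane(t,[uv],z).round(3))
```

```text
caddy [[0.529 0.248 0.11 ]]
lids flange [[ 0.516 -0.117  0.019]]
knob [[ 0.514 -0.112  0.08 ]]
keys [[ 0.357 -0.107  0.   ]]
mug [[0.621 0.086 0.095]]
box [[ 0.47  -0.292  0.067]]
jar [[0.457 0.378 0.098]]
mill [[0.584 0.439 0.17 ]]
```

View pics/crop.png

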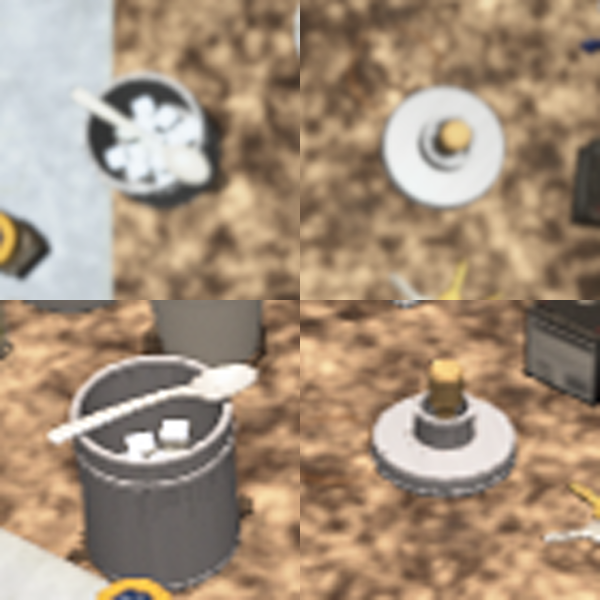

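Crops: the rim centre in the top view is about (249,175.5), with the spoon handle tip at about (227.5,163) and the bowl tip at about (268,189). The spoon runs roughly diagonally, and the lids look nested and nearly concentric. Next I work out the spoon pose and the first move.

```bash
cat >> h.py <<'E'
def plan(xyz=None,yaw=None):
    """tool-frame shift (mm) to xyz, and turn (deg) about tool z so tool x axis has world yaw (mod 180), plus tilt fix"""
    s=r.get_state(); M=R.from_quat(s["eef_rot"]).as_matrix()
    cy=np.degrees(np.arctan2(M[1,0],M[0,0]))
    print("tcp",np.round(s["tool_pos"],4),"yaw",round(cy,1),"q7",round(s["q"][6],2),"F",np.round(s["contact_force"],1),"t",s["clock"])
    if xyz is not None: print("shift mm",(M.T@(np.array(xyz)-s["tool_pos"])*1000).round(1))
    if yaw is not None:
        k=-((yaw-cy+90)%180-90); print("turn z",round(k,1))
E
python3 - <<'E'
from h import *
t=cam("top")
g=cv2.cvtColor(t["img"],cv2.COLOR_RGB2HSV)
h,b=onplane(t,[(227.5,163),(268,189)],.115)
print(h,b,"len",np.linalg.norm(h-b),"mid",(h+b)/2)
yaw=np.degrees(np.arctan2(*(b-h)[1::-1]));print("rim",onplane(t,[(249,175.5)],.11),yaw)
plan([.527,.249,.25],yaw)
E
```

```text
[0.56712371 0.30685796 0.115     ] [0.49503064 0.20020872 0.115     ] len 0.1287302297918981 mid [0.53107717 0.25353334 0.115     ]
rim [[0.53306601 0.25080566 0.11      ]] -124.05802497856715
tcp [ 0.2648 -0.5658  0.2383] yaw 25.1 q7 -0.22 F [ 0.4 -0.3  0.4] t 0.25
shift mm [ 582.9 -626.8  -11.2]
turn z -30.9
```

```bash
python3 -m pendant '[[-1,[0,0,-30],[0,0,0]],[-1,[30,-32,0],[0,0,0]],[-1,[30,-32,0],[0,0,0]],[-1,[30,-32,0],[0,0,0]],[-1,[30,-32,0],[0,0,0]],[-1,[30,-32,0],[0,0,0]],[-1,[30,-32,0],[0,0,0]],[-1,[30,-32,0],[0,0,0]]]'
python3 -m pendant '[[-1,[30,-32,0],[0,0,0]],[-1,[30,-32,0],[0,0,0]],[-1,[30,-32,0],[0,0,0]],[-1,[30,-32,0],[0,0,0]],[-1,[30,-32,0],[0,0,0]],[-1,[30,-32,0],[0,0,0]],[-1,[30,-32,0],[0,0,0]],[-1,[30,-32,0],[0,0,0]]]'
python3 -m pendant '[[0.3,[30,-32,0],[0,0,0]],[0.3,[30,-32,0],[0,0,0]],[0.3,[30,-32,0],[0,0,0]],[0.3,[30,-32,0],[0,0,0]],[0.3,[0,0,0],[0,0,-10]],[0.3,[0,0,0],[0,0,-10]],[0.3,[0,0,0],[0,0,-10]],[0.3,[0,0,0],[0,0,0]]]'
python3 - <<'E'
from h import *
plan([.531,.252,.25],-124)
d=cam("wrist");save(d,"w1.png");print(r.get_state()["opening"])
print(proj(d,[[.531,.252,.113]]))
E
```

```text
clock: 1.25
tool_pos: [0.3606, -0.2728, 0.2688]
eef_rot: [0.976, 0.217, 0.0, 0.0]
contact_force: [0.0, -0.1, 0.5]
opening: 1.001
finger_force: 0.0
clock: 2.25
tool_pos: [0.4694, 0.0608, 0.2688]
eef_rot: [0.976, 0.217, 0.0, 0.0]
contact_force: [-0.1, -0.5, -0.0]
opening: 1.001
finger_force: 0.0
clock: 3.25
tool_pos: [0.5234, 0.2261, 0.2685]
eef_rot: [0.887, 0.462, -0.0, -0.0]
contact_force: [0.4, 0.0, -0.0]
opening: 0.348
finger_force: 0.0
tcp [0.5234 0.2261 0.2685] yaw 55.0 q7 -1.33 F [ 0.4  0.  -0. ] t 3.25
shift mm [25.6 -8.6 18.5]
turn z -1.0
0.3482393954025168
[[311.05814284 155.72050002]]
```

View pics/w1.png

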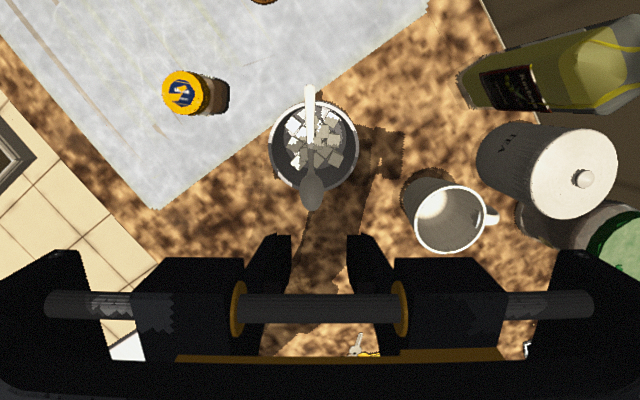

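The spoon stands upright in the picture, handle tip (311,85), bowl tip (314,211). The rim runs from u 269 to 357 and its centre is about (313,147).

Run:
```python
from h import *
d=cam("wrist");g=d["img"].astype(int)
P=onplane(d,[(311,85),(314,211),(311,110),(311,140)],.114)
print(P.round(4),np.linalg.norm(P[0]-P[1]),(P[0]+P[1])/2,"yaw",np.degrees(np.arctan2(*(P[1]-P[0])[1::-1])))
print("rim",onplane(d,[(269,147),(357,147),(313,147)],.11).round(4))
for v in (95,105,115,125): print(v,g[v,300:324].sum(1)//3)
plan([*((P[0]+P[1])/2)[:2],.107],-124)
```

```text
[[0.5715 0.3085 0.114 ]
 [0.4983 0.2005 0.114 ]
 [0.5578 0.2893 0.114 ]
 [0.5406 0.2653 0.114 ]] 0.13048470085435018 [0.53489912 0.25451818 0.114     ] yaw -124.14664338693223
rim [[0.5002 0.2844 0.11  ]
 [0.5753 0.2314 0.11  ]
 [0.5377 0.2578 0.11  ]]
95 [208 206 203 203 230 240 241 240 241 240 241 241 242 242 238  99  63  65
  62  69  63  76 130 156]
105 [244 246 249 248 204 236 241 243 243 242 242 243 244 241 169  86 140 144
 167 191 228 235 244 244]
115 [245 242 241 241 236 222 237 243 242 244 243 243 244 242 121 130 116 124
 125 117 114 148 244 226]
125 [169 106  94 164 110 187 240 244 243 243 244 241 244 237 159 173 173 191
 248 200 218 167 161 160]
tcp [0.5235 0.2261 0.2687] yaw 54.9 q7 -1.33 F [-0.8 -0.4 -0.2] t 3.35
shift mm [ 29.8  -7.  161.6]
turn z -1.1
```

```bash
python3 -m pendant '[[0.3,[31,-7,0],[0,0,-1]],[0.3,[0,0,40],[0,0,0]],[0.3,[0,0,40],[0,0,0]],[0.3,[0,0,30],[0,0,0]],[0.3,[0,0,25],[0,0,0]],[0.3,[0,0,13],[0,0,0]],[0.3,[0,0,13],[0,0,0]],[0.3,[0,0,0],[0,0,0]]]'
python3 -m pendant '[[1,[0,0,0],[0,0,0]],[1,[0,0,0],[0,0,0]],[1,[0,0,0],[0,0,0]],[1,[0,0,0],[0,0,0]],[1,[0,0,-5],[0,0,0]],[1,[0,0,-15],[0,0,0]],[1,[0,0,-30],[0,0,0]],[1,[0,0,-30],[0,0,0]]]' 20
python3 - <<'E'
from h import *
plan([.42,.066,.16],-124)
d=cam("wrist");save(d,"w2.png")
E
```

```text
clock: 4.35
tool_pos: [0.5353, 0.2555, 0.1073]
eef_rot: [0.883, 0.47, -0.0, 0.0]
contact_force: [0.2, -0.2, 0.6]
opening: 0.347
finger_force: 0.0
clock: 5.35
tool_pos: [0.5353, 0.2556, 0.1893]
eef_rot: [0.883, 0.47, 0.0, -0.0]
contact_force: [0.6, -1.2, 0.6]
opening: 0.214
finger_force: 19.9
tcp [0.5353 0.2556 0.1893] yaw 56.1 q7 -1.39 F [ 0.6 -1.2  0.6] t 5.35
shift mm [-221.7   10.1   29.3]
turn z 0.1
```

View pics/w2.png

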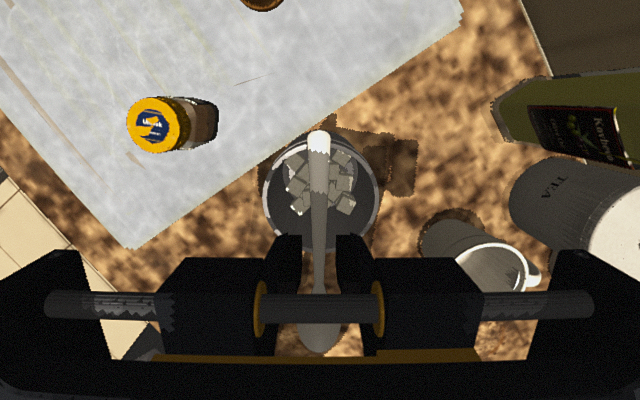

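The spoon is held, level, with its handle tip at (320,135). I'll lay it down at (0.42, 0.066).

```bash
python3 -m pendant '[[1,[-30,2,0],[0,0,0]],[1,[-40,2,0],[0,0,0]],[1,[-40,2,0],[0,0,0]],[1,[-40,2,0],[0,0,0]],[1,[-40,2,0],[0,0,0]],[1,[-32,0,0],[0,0,0]],[1,[0,0,30],[0,0,0]],[1,[0,0,40],[0,0,0]]]'
python3 -m pendant '[[1,[0,0,40],[0,0,0]],[1,[0,0,40],[0,0,0]],[1,[0,0,20],[0,0,0]],[1,[0,0,10],[0,0,0]],[1,[0,0,5],[0,0,0]],[1,[0,0,2.5],[0,0,0]],[1,[0,0,0],[0,0,0]],[1,[0,0,0],[0,0,0]]]'
python3 - <<'E'
from h import *
plan();d=cam("side")
print(proj(d,[[.42,.066,0]]))
cv2.imwrite("pics/s2.png",cv2.resize(d["img"][120:290,260:460],(600,510),interpolation=cv2.INTER_CUBIC)[:,:,::-1])
E
```

```text
clock: 6.4
tool_pos: [0.4213, 0.0657, 0.1183]
eef_rot: [0.883, 0.469, 0.002, 0.0]
contact_force: [0.4, 0.4, -0.8]
opening: 0.212
finger_force: 19.9
clock: 7.4
tool_pos: [0.4273, 0.0632, 0.0363]
eef_rot: [0.883, 0.47, -0.001, 0.005]
contact_force: [0.7, -0.1, 0.3]
opening: 0.212
finger_force: 19.9
tcp [0.4273 0.0632 0.0363] yaw 56.0 q7 -2.49 F [ 0.7 -0.1  0.3] t 7.4
[[351.31328716 234.98617348]]
```

View pics/s2.png

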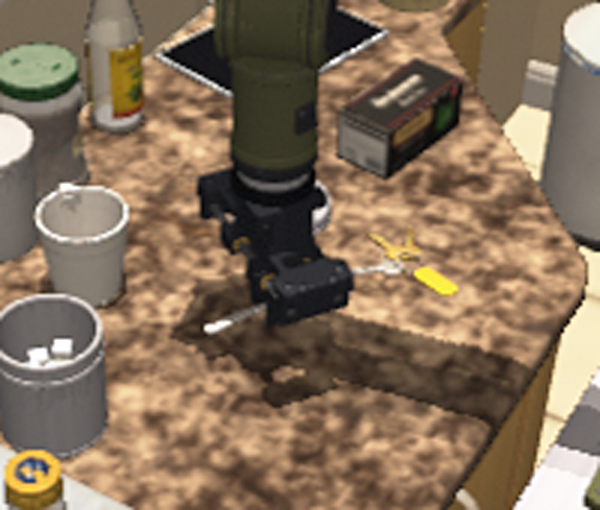

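The gripper holds the spoon above the counter but stopped at z = 0.036. I'll check the joint limits.

Run:
```python
from h import *
s=r.get_state();print(s["q"].round(3),s["joint_torque"].round(1))
plan([.44,.066,.004],56)
```

```text
[-0.208  0.875 -0.086  2.274  1.629  0.077 -2.485] [  0.1 -45.1   0.5   0.    0.   -0.    0. ]
tcp [0.4273 0.0632 0.0363] yaw 56.0 q7 -2.49 F [ 0.3  0.4 -0.4] t 7.45
shift mm [ 9.7  8.7 32.3]
turn z 0.0
```

```bash
python3 -m pendant '[[1,[10,15,-10],[0,0,0]],[1,[9,14,-10],[0,0,0]],[1,[0,0,0],[0,0,0]]]'
python3 - <<'E'
from h import *
s=r.get_state();print(s["q"].round(3),R.from_quat(s["eef_rot"]).as_matrix()[:,2].round(4))
plan([.46,.07,.003],56)
E
```

```text
clock: 7.82
tool_pos: [0.4598, 0.0621, 0.0518]
eef_rot: [0.883, 0.468, 0.005, 0.009]
contact_force: [0.1, -0.4, 1.0]
opening: 0.212
finger_force: 19.9
[-0.083  0.85  -0.263  2.187  1.11   0.238 -1.95 ] [ 0.0177 -0.0118 -0.9998]
tcp [0.4598 0.0621 0.0518] yaw 55.9 q7 -1.95 F [ 0.1 -0.4  1. ] t 7.825
shift mm [ 6.6 -5.3 48.7]
turn z -0.1
```

```bash
cat >> h.py <<'E'
def tilt():
    M=R.from_quat(r.get_state()["eef_rot"]).as_matrix()
    print("tilt fix deg (tool)",np.degrees(M.T@np.cross(M[:,2],[0,0,-1])).round(2))
E
python3 -m pendant '[[1,[0,0,0],[1.2,0,0]],[1,[0,0,12],[0,0,0]],[1,[0,0,12],[0,0,0]],[1,[0,0,12],[0,0,0]],[1,[0,0,0],[0,0,0]]]'
python3 -c "
from h import *
plan([.46,.07,.003],56);tilt();print(r.get_state()['q'].round(2))"
```

```text
clock: 8.45
tool_pos: [0.4567, 0.0621, 0.0145]
eef_rot: [0.882, 0.471, -0.003, 0.0]
contact_force: [-0.4, 0.3, -0.1]
opening: 0.212
finger_force: 19.9
tcp [0.4567 0.0621 0.0145] yaw 56.1 q7 -2.03 F [-0.4  0.3 -0.1] t 8.45
shift mm [ 8.5 -1.6 11.4]
turn z 0.1
tilt fix deg (tool) [-0.13  0.31  0.  ]
[-0.15  0.93 -0.15  2.18  1.21  0.13 -2.03]
```

```bash
python3 -m pendant '[[1,[0,0,6],[0,0.3,0]],[1,[0,0,4],[0,0,0]],[1,[0,0,2],[0,0,0]],[1,[0,0,0],[0,0,0]]]'
python3 -c "
from h import *
plan([.46,.07,.001],56);tilt();print(r.get_state()['q'].round(2))"
```

```text
clock: 8.95
tool_pos: [0.4576, 0.0621, 0.0034]
eef_rot: [0.883, 0.47, 0.001, -0.001]
contact_force: [1.0, 0.2, -0.4]
opening: 0.21
finger_force: 19.9
tcp [0.4576 0.0621 0.0034] yaw 56.1 q7 -2.27 F [ 1.   0.2 -0.4] t 8.95
shift mm [ 7.9 -2.4  2.4]
turn z 0.1
tilt fix deg (tool) [-0.1  -0.13  0.  ]
[-0.19  0.95 -0.07  2.19  1.44  0.06 -2.27]
```

```bash
python3 -m pendant '[[1,[2,0,1.5],[0,0,0]],[1,[2,0,1],[0,0,0]],[1,[0,0,0],[0,0,0]]]' 
python3 -m pendant '[[0.45,[0,0,0],[0,0,0]],[0.45,[0,0,0],[0,0,0]],[0.45,[0,0,0],[0,0,0]],[0.45,[0,0,-10],[0,0,0]],[0.45,[0,0,-25],[0,0,0]],[0.45,[0,0,-40],[0,0,0]],[0.3,[0,0,-40],[0,0,0]],[0.3,[0,0,-40],[0,0,0]]]'
python3 - <<'E'
from h import *
d=cam("wrist");save(d,"w3.png")
s=r.get_state();print(s["q"].round(2))
plan([.515,-.114,.25]);tilt()
E
```

```text
clock: 9.32
tool_pos: [0.4604, 0.0656, 0.0007]
eef_rot: [0.883, 0.47, 0.001, -0.001]
contact_force: [0.1, -0.7, -0.1]
opening: 0.212
finger_force: 19.9
clock: 10.32
tool_pos: [0.4598, 0.0646, 0.1569]
eef_rot: [0.883, 0.47, 0.0, -0.001]
contact_force: [1.2, 0.2, -0.2]
opening: 0.346
finger_force: 0.0
[ 0.17  0.69 -0.66  2.1   0.77  0.6  -1.63]
tcp [0.4618 0.0655 0.1607] yaw 56.0 q7 -1.63 F [0.4 0.  2.9] t 10.375
shift mm [-118.6  144.7  -89.7]
tilt fix deg (tool) [ 0.15 -0.39  0.  ]
```

View pics/w3.png

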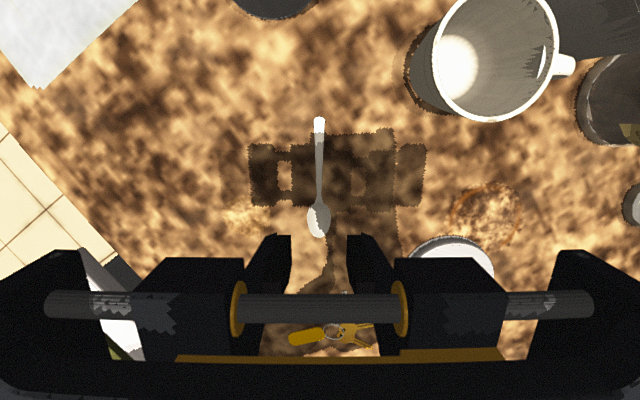

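The spoon lies on the worktop from (319,120) to (319,235), clear of everything. Now I go over to the lids.

```bash
python3 -m pendant '[[0.3,[0,0,-40],[0,-0.4,9.4]],[0,[0,0,-40],[0,0,9.4]],[0,[0,0,-10],[0,0,9.4]],[0,[0,0,0],[0,0,9.4]],[0,[0,0,0],[0,0,9.4]],[0,[0,0,0],[0,0,9]],[0,[6,40,0],[0,0,0]],[0,[6,40,0],[0,0,0]]]'
python3 -m pendant '[[0,[0,40,0],[0,0,0]],[0,[0,40,0],[0,0,0]],[0,[0,20,0],[0,0,0]],[0,[0,0,0],[0,0,0]]]'
python3 - <<'E'
from h import *
d=cam("wrist");save(d,"w4.png")
s=r.get_state();print(s["q"].round(2))
plan([.515,-.114,.25],0);tilt()
print(proj(d,[[.515,-.114,.08],[.515,-.114,.045],[.515,-.114,.019]]))
E
```

```text
clock: 11.38
tool_pos: [0.4724, -0.0157, 0.2457]
eef_rot: [1.0, 0.001, -0.002, 0.002]
contact_force: [0.0, -0.5, -0.6]
opening: 0.498
finger_force: 0.0
clock: 11.88
tool_pos: [0.4719, -0.1168, 0.2457]
eef_rot: [1.0, -0.002, -0.003, 0.002]
contact_force: [-0.1, -0.2, -0.0]
opening: 0.497
finger_force: 0.0
[ 0.49  0.54 -0.53  1.95  0.39  0.76 -1.85]
tcp [ 0.4722 -0.115   0.2459] yaw -0.0 q7 -1.85 F [ 0.9  0.6 -0.5] t 11.925
shift mm [42.8 -1.1 -4.3]
turn z -0.0
tilt fix deg (tool) [ 0.14  0.27 -0.  ]
[[315.06790049 136.62955188]
 [315.33369223 133.33485537]
 [315.49959152 131.27908295]]
```

View pics/w4.png

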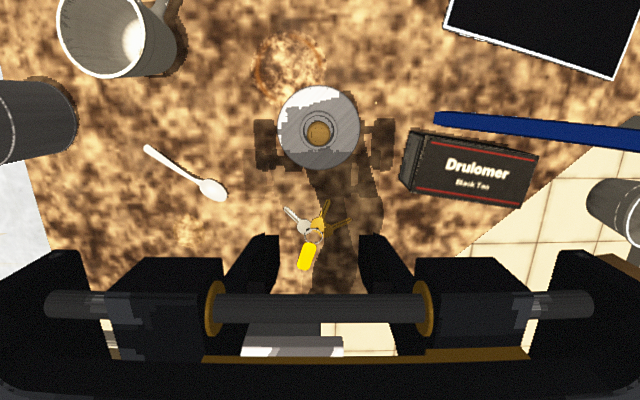

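The lid disc runs from u 277 to 360 and v 86 to 170, the collar ring is at about (319,131) and the knob top at about (319,133). I'll measure these with masks.

Run:
```python
from h import *
d=cam("wrist");im=d["img"];hsv=cv2.cvtColor(im,cv2.COLOR_RGB2HSV)
m=((hsv[:,:,1]<45)&(hsv[:,:,2]>70)).astype(np.uint8); m[:80]=0;m[180:]=0;m[:,:265]=0;m[:,372:]=0
c=max(cv2.findContours(m,0,2)[0],key=cv2.contourArea);h=cv2.convexHull(c);e=cv2.fitEllipse(h);print("disc",e)
print(onplane(d,[e[0]],.019).round(4),np.linalg.norm(np.diff(onplane(d,[(e[0][0]-e[1][0]/2,e[0][1]),(e[0][0]+e[1][0]/2,e[0][1])],.019),axis=0)))
w=((hsv[:,:,1]>80)&(hsv[:,:,2]>60)).astype(np.uint8);w[:110]=0;w[155:]=0;w[:,:300]=0;w[:,340:]=0
c=max(cv2.findContours(w,0,2)[0],key=cv2.contourArea);e=cv2.minEnclosingCircle(c);print("knob",e,onplane(d,[e[0]],.078).round(4))
a=onplane(d,[(e[0][0]-e[1],e[0][1]),(e[0][0]+e[1],e[0][1])],.078);print("dia",np.linalg.norm(a[0]-a[1]))
cv2.imwrite("pics/c4.png",cv2.resize(im[80:180,265:372],(642,600),interpolation=cv2.INTER_CUBIC)[:,:,::-1])
```

```text
disc ((319.85791015625, 127.46614837646484), (82.36376953125, 84.1041488647461), 5.681000709533691)
[[ 0.5201 -0.1174  0.019 ]] 0.10327431170248343
knob ((320.0, 133.5), 12.659089088439941) [[ 0.5184 -0.1172  0.078 ]]
dia 0.026838971167168074
```

View pics/c4.png

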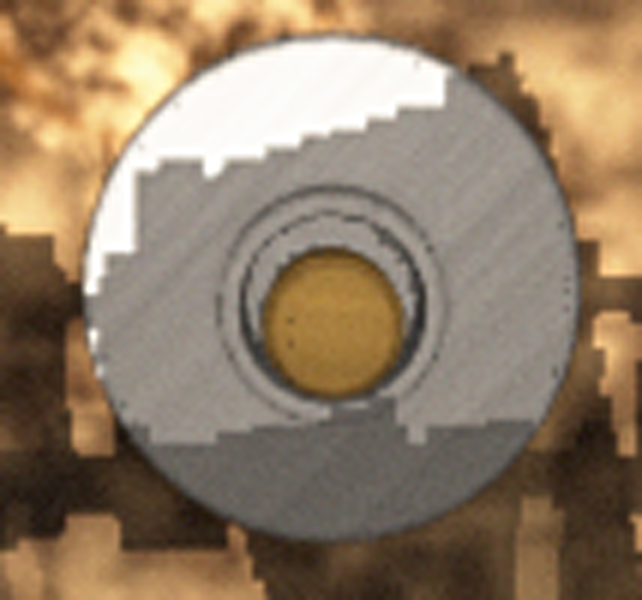

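Disc centre (0.520,-0.117) and knob (0.518,-0.117); both sizes match and the two are concentric to 2 mm. I'll grasp the knob.

```bash
python3 -m pendant '[[0,[23,1,0],[0.1,0.3,0]],[0,[23,1,40],[0,0,0]],[0,[0,0,40],[0,0,0]],[0,[0,0,40],[0,0,0]],[0,[0,0,40],[0,0,0]],[0,[0,0,20],[0,0,0]],[0,[0,0,8],[0,0,0]],[0,[0,0,0],[0,0,0]]]'
python3 -c "
from h import *
plan([.5185,-.117,.049],0);tilt();print(r.get_state()['q'].round(2))"
```

```text
clock: 12.98
tool_pos: [0.5189, -0.116, 0.0581]
eef_rot: [1.0, 0.001, 0.001, 0.0]
contact_force: [0.1, -0.1, 0.4]
opening: 0.502
finger_force: 0.0
tcp [ 0.5189 -0.116   0.0581] yaw 0.1 q7 -2.05 F [ 0.1 -0.1  0.4] t 12.975
shift mm [-0.5  1.   9.1]
turn z 0.1
tilt fix deg (tool) [ 0.02 -0.06  0.  ]
[ 0.31  0.87 -0.3   1.97  0.63  0.39 -2.05]
```

```bash
python3 -m pendant '[[0,[-0.5,1,5],[0,0,0]],[0,[0,0,4],[0,0,0]],[1,[0,0,0],[0,0,0]],[1,[0,0,0],[0,0,0]],[1,[0,0,0],[0,0,0]],[1,[0,0,0],[0,0,0]],[1,[0,0,0],[0,0,0]]]' 40
python3 -m pendant '[[1,[0,0,-5],[0,0,0]],[1,[0,0,-15],[0,0,0]],[1,[0,0,-25],[0,0,0]],[1,[0,0,-35],[0,0,0]],[1,[0,0,-35],[0,0,0]],[1,[0,0,-35],[0,0,0]],[1,[0,0,-35],[0,0,0]],[1,[0,0,-10],[0,0,0]]]'
python3 -c "
from h import *
plan([.43,.255,.25],0);tilt();print(r.get_state()['q'].round(2))"
```

```text
clock: 13.85
tool_pos: [0.5185, -0.1179, 0.0492]
eef_rot: [1.0, 0.0, 0.001, 0.0]
contact_force: [0.2, 0.7, 1.5]
opening: 0.286
finger_force: 40.0
clock: 14.85
tool_pos: [0.5187, -0.1182, 0.2465]
eef_rot: [1.0, 0.0, 0.002, 0.001]
contact_force: [-0.1, 1.4, -3.0]
opening: 0.28
finger_force: 40.0
tcp [ 0.5187 -0.1182  0.2465] yaw 0.0 q7 -1.84 F [-0.1  1.4 -3. ] t 14.85
shift mm [ -88.7 -373.3   -4.5]
turn z 0.0
tilt fix deg (tool) [ 0.1  -0.28 -0.  ]
[ 0.47  0.59 -0.54  1.83  0.4   0.82 -1.84]
```

```bash
python3 -m pendant '[[1,[-5,-20,0],[0,0,0]],[1,[-9,-37,0],[0,-0.3,0]],[1,[-9,-40,0],[0,0,0]],[1,[-9,-40,0],[0,0,0]],[1,[-9,-40,0],[0,0,0]],[1,[-9,-40,0],[0,0,0]],[1,[-9,-40,0],[0,0,0]],[1,[-9,-40,0],[0,0,0]]]'
python3 -m pendant '[[1,[-9,-37,0],[0,0,0]],[1,[-9,-30,0],[0,0,0]],[1,[-4,-9,0],[0,0,0]],[1,[0,0,0],[0,0,0]],[1,[0,0,0],[0,0,0]]]'
python3 - <<'E'
from h import *
plan([.536,.2555,.25],0);tilt()
d=cam("wrist");save(d,"w5.png")
print(proj(d,[[.536,.2555,.11]]))
E
```

```text
clock: 15.85
tool_pos: [0.4488, 0.1795, 0.2433]
eef_rot: [1.0, 0.0, -0.003, 0.001]
contact_force: [1.0, 0.6, -2.5]
opening: 0.281
finger_force: 40.0
clock: 16.48
tool_pos: [0.4283, 0.2529, 0.2437]
eef_rot: [1.0, -0.001, -0.002, 0.001]
contact_force: [0.7, -0.3, -3.2]
opening: 0.285
finger_force: 40.0
tcp [0.4283 0.2529 0.2437] yaw -0.1 q7 -2.58 F [ 0.7 -0.3 -3.2] t 16.475
shift mm [107.7  -2.8  -6.8]
turn z -0.1
tilt fix deg (tool) [0.17 0.26 0.  ]
[[314.60133138  67.5549211 ]]
```

View pics/w5.png

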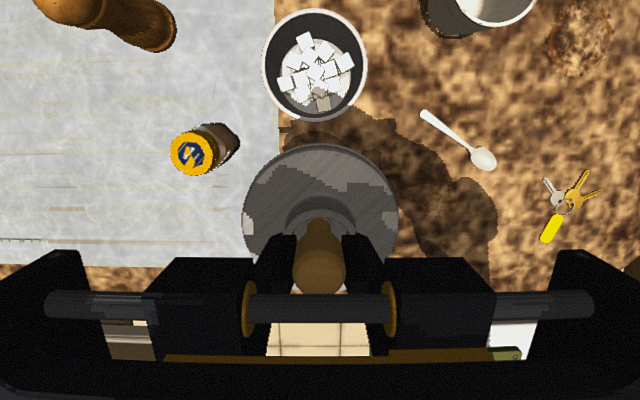

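The caddy mouth is ahead at about (314,65) and matches the prediction; the spoon is still at (460,140) and the lids hang level. Now I fit the mouth ellipse numerically.

Run:
```python
from h import *
d=cam("wrist");im=d["img"];g=im.mean(2).astype(int)
print(g[60,255:275],g[60,355:375],g[4:24,314],g[108:128,314],sep="\n")
hsv=cv2.cvtColor(im,cv2.COLOR_RGB2HSV)
m=((g<110)&(hsv[:,:,1]<70)).astype(np.uint8);m[126:]=0;m[:,:258]=0;m[:,372:]=0
c=max(cv2.findContours(cv2.morphologyEx(m,2,np.ones((3,3))),0,2)[0],key=cv2.contourArea);h=cv2.convexHull(c);e=cv2.fitEllipse(h);print(e,cv2.boundingRect(c))
print(onplane(d,[e[0]],.11).round(4))
ang=np.radians([0,90,180,270]);u0,v0,w,hh=cv2.boundingRect(c)
P=onplane(d,[(u0,e[0][1]),(u0+w,e[0][1]),(e[0][0],v0),(e[0][0],v0+hh)],.11);print(P.round(4),np.linalg.norm(P[0]-P[1]),np.linalg.norm(P[2]-P[3]))
# lid disc as held
```

```text
[206 206 204 202 205 196 169 222 237 230  99  40  41  50  40  42  41  38
  41  37]
[ 41  41  44  45  47  44  34  50 182 234 229 226 180 110 100  92  93  95
 104 107]
[176 171 171 169 201 224 228 236 200  75  43  46  42  49  45  47  48  47
  48  47]
[115 112 117 124 118 117  59  57  49  56 118 120 117 107  52  54  57  54
  50  47]
((313.7779541015625, 65.15530395507812), (97.75499725341797, 104.7587890625), 177.14645385742188) (265, 13, 98, 105)
[[0.5381 0.2564 0.11  ]]
[[0.5385 0.2998 0.11  ]
 [0.5381 0.2126 0.11  ]
 [0.58   0.2561 0.11  ]
 [0.4923 0.2567 0.11  ]] 0.08721872280973818 0.08777245893042375
```

```bash
python3 -m pendant '[[1,[15,-1,0],[0.2,0.3,0]],[1,[30,-1,0],[0,0,0]],[1,[30,-1,0],[0,0,0]],[1,[25,0,0],[0,0,0]],[1,[8,0,0],[0,0,0]],[1,[0,0,0],[0,0,0]],[1,[0,0,0],[0,0,0]]]'
python3 -c "
from h import *
plan([.5362,.2563,.165],0);tilt();print(r.get_state()['q'].round(2))"
```

```text
clock: 17.45
tool_pos: [0.5347, 0.2581, 0.244]
eef_rot: [1.0, 0.001, -0.0, -0.001]
contact_force: [0.4, 0.1, -3.5]
opening: 0.28
finger_force: 40.0
tcp [0.5347 0.2581 0.244 ] yaw 0.1 q7 -2.44 F [ 0.4  0.1 -3.5] t 17.45
shift mm [ 1.5  2.  79. ]
turn z 0.1
tilt fix deg (tool) [-0.14  0.    0.  ]
[-0.25  0.67 -0.49  1.65  0.37  0.91 -2.44]
```

```bash
python3 -m pendant '[[1,[1.5,2,20],[-0.1,0,0]],[1,[0,0,25],[0,0,0]],[1,[0,0,20],[0,0,0]],[1,[0,0,10],[0,0,0]],[1,[0,0,4],[0,0,0]],[1,[0,0,0],[0,0,0]],[1,[0,0,0],[0,0,0]]]'
python3 -c "
from h import *
plan([.5362,.2563,.147],0);tilt();print(r.get_state()['q'].round(2))"
```

```text
clock: 18.32
tool_pos: [0.5378, 0.2564, 0.1658]
eef_rot: [1.0, 0.0, 0.001, -0.001]
contact_force: [-0.3, 0.2, -2.2]
opening: 0.28
finger_force: 40.0
tcp [0.5378 0.2564 0.1658] yaw 0.0 q7 -2.5 F [-0.3  0.2 -2.2] t 18.325
shift mm [-1.6  0.1 18.8]
turn z 0.0
tilt fix deg (tool) [-0.09 -0.13  0.  ]
[-0.28  0.77 -0.43  1.72  0.44  0.75 -2.5 ]
```

```bash
python3 -m pendant '[[1,[-1.6,0,4],[0,0,0]],[1,[0,0,3],[0,0,0]],[1,[0,0,0],[0,0,0]]]'
python3 -m pendant '[[1,[0,0,3],[0,0,0]],[1,[0,0,0],[0,0,0]]]'
python3 -c "
from h import *
plan([.5362,.2563,.147],0);tilt()"
```

```text
clock: 18.7
tool_pos: [0.5356, 0.256, 0.1577]
eef_rot: [1.0, 0.0, 0.0, -0.0]
contact_force: [0.5, -0.4, -3.3]
opening: 0.282
finger_force: 40.0
clock: 18.95
tool_pos: [0.5357, 0.256, 0.1548]
eef_rot: [1.0, 0.0, 0.0, -0.0]
contact_force: [-0.8, 0.7, -3.3]
opening: 0.281
finger_force: 40.0
tcp [0.5357 0.256  0.1548] yaw 0.0 q7 -2.51 F [-0.8  0.7 -3.3] t 18.95
shift mm [ 0.5 -0.3  7.8]
turn z 0.0
tilt fix deg (tool) [-0.03 -0.03  0.  ]
```

```bash
python3 -m pendant '[[1,[0,0,3],[0,0,0]],[1,[0,0,2],[0,0,0]],[1,[0,0,0],[0,0,0]]]'
python3 -m pendant '[[1,[0,0,1.5],[0,0,0]],[1,[0,0,1],[0,0,0]],[1,[0,0,0],[0,0,0]]]'
python3 -c "
from h import *
plan([.5362,.2563,.147],0);tilt()"
```

```text
clock: 19.32
tool_pos: [0.5359, 0.2562, 0.1499]
eef_rot: [1.0, 0.0, 0.001, -0.0]
contact_force: [0.5, 0.9, -2.9]
opening: 0.285
finger_force: 40.0
clock: 19.7
tool_pos: [0.5359, 0.2562, 0.1475]
eef_rot: [1.0, 0.0, 0.001, -0.001]
contact_force: [0.7, 1.1, -1.7]
opening: 0.282
finger_force: 40.0
tcp [0.5359 0.2562 0.1475] yaw 0.0 q7 -2.52 F [ 0.7  1.1 -1.7] t 19.7
shift mm [ 0.3 -0.1  0.5]
turn z 0.0
tilt fix deg (tool) [-0.06 -0.07  0.  ]
```

```bash
python3 -m pendant '[[1,[0,0,0.7],[0,0,0]],[1,[0,0,0],[0,0,0]]]'
python3 -m pendant '[[1,[0,0,0.7],[0,0,0]],[1,[0,0,0],[0,0,0]]]'
python3 -c "
from h import *
plan([.5362,.2563,.147],0)"
```

```text
clock: 19.95
tool_pos: [0.5362, 0.2563, 0.1472]
eef_rot: [1.0, 0.0, 0.001, -0.001]
contact_force: [1.1, 0.6, 2.1]
opening: 0.283
finger_force: 40.0
clock: 20.2
tool_pos: [0.5361, 0.2564, 0.1472]
eef_rot: [1.0, 0.0, 0.001, -0.001]
contact_force: [-0.3, 0.8, 5.6]
opening: 0.281
finger_force: 40.0
tcp [0.5361 0.2564 0.1472] yaw 0.0 q7 -2.52 F [-0.3  0.8  5.6] t 20.2
shift mm [0.1 0.1 0.2]
turn z 0.0
```

```bash
python3 -m pendant '[[0,[0,0,-0.7],[0,0,0]],[0,[0,0,0],[0,0,0]],[0,[0,0,0],[0,0,0]],[0,[0,0,0],[0,0,0]],[0,[0,0,-10],[0,0,0]],[-0.6,[0,0,-25],[0,0,0]],[-0.6,[0,0,-35],[0,0,0]],[-0.6,[0,0,-35],[0,0,-10]]]'
python3 -m pendant '[[-0.6,[0,0,-35],[0,0,-10]],[-0.6,[0,0,-35],[0,0,0]],[-0.6,[-20,0,-20],[0,0,0]],[-0.6,[-25,0,0],[0,0,0]],[-0.6,[0,0,0],[0,0,0]],[-0.6,[0,0,0],[0,0,0]]]'
python3 - <<'E'
from h import *
plan([.5362,.2563,.20]);tilt();print(r.get_state()["opening"])
d=cam("wrist");im=d["img"];np.save("w6.npy",im);hsv=cv2.cvtColor(im,cv2.COLOR_RGB2HSV);save(d,"w6.png")
for z in(.178,.143,.117):print(z,proj(d,[[.5362,.2563,z]]))
u,v=proj(d,[[.5362,.2563,.178]])[0].astype(int);
w=((hsv[:,:,1]>80)&(hsv[:,:,2]>60)).astype(np.uint8);k=np.zeros_like(w);cv2.circle(k,(u,v),22,1,-1);w*=k
c=max(cv2.findContours(w,0,2)[0],key=cv2.contourArea);e=cv2.minEnclosingCircle(c);print("knob",e,onplane(d,[e[0]],.176).round(4))
a=onplane(d,[(e[0][0]-e[1],e[0][1]),(e[0][0]+e[1],e[0][1])],.176);print("dia",np.linalg.norm(a[0]-a[1]))
u,v=proj(d,[[.5362,.2563,.117]])[0].astype(int)
m=((hsv[:,:,1]<45)&(hsv[:,:,2]>70)).astype(np.uint8);k=np.zeros_like(m);cv2.circle(k,(u,v),56,1,-1);m*=k
c=max(cv2.findContours(m,0,2)[0],key=cv2.contourArea);h=cv2.convexHull(c);e=cv2.fitEllipse(h);print("disc",e,cv2.boundingRect(h))
x,y,W,H=cv2.boundingRect(h);P=onplane(d,[(x,e[0][1]),(x+W,e[0][1]),(e[0][0],y),(e[0][0],y+H)],.117);print(P.round(4),(P[0]+P[1])/2,(P[2]+P[3])/2,np.linalg.norm(P[0]-P[1]),np.linalg.norm(P[2]-P[3]))
E
```

```text
clock: 21.2
tool_pos: [0.5356, 0.2561, 0.2536]
eef_rot: [0.996, 0.09, 0.001, -0.0]
contact_force: [0.5, 0.5, 0.6]
opening: 0.797
finger_force: 0.0
clock: 21.95
tool_pos: [0.4941, 0.2406, 0.3421]
eef_rot: [0.985, 0.174, 0.001, -0.0]
contact_force: [0.1, -0.1, 0.9]
opening: 0.803
finger_force: 0.0
tcp [0.4941 0.2406 0.3421] yaw 20.0 q7 -2.11 F [ 0.1 -0.1  0.9] t 21.95
shift mm [ 44.7  -0.3 142.2]
tilt fix deg (tool) [-0.02 -0.13 -0.  ]
0.8034372129642191
0.178 [[318.41386863 136.10117337]]
0.143 [[318.4644453  133.08076868]]
0.117 [[318.49597572 131.19816698]]
knob ((318.6395263671875, 135.8808135986328), 12.347023963928223) [[0.5363 0.2561 0.176 ]]
dia 0.026111684317276056
disc ((309.8138427734375, 128.35992431640625), (97.4138412475586, 98.20664978027344), 81.59478759765625) (262, 78, 99, 94)
[[0.5155 0.324  0.117 ]
 [0.5577 0.2076 0.117 ]
 [0.5916 0.2875 0.117 ]
 [0.4832 0.2491 0.117 ]] [0.53659787 0.26579107 0.117     ] [0.53742774 0.26828066 0.117     ] 0.12381753552989336 0.11499092988948645
```

Run:
```python
from h import *
d=cam("wrist");g=cv2.cvtColor(d["img"],cv2.COLOR_RGB2GRAY)[70:195,250:390]
b=cv2.resize(g,None,fx=3,fy=3,interpolation=cv2.INTER_CUBIC)
for r0,r1,z,D in((115,140,.117,.108),(48,70,.143,.044)):
    c=cv2.HoughCircles(b,cv2.HOUGH_GRADIENT,1,200 if r0>100 else 15,param1=120,param2=18,minRadius=r0,maxRadius=r1)
    if c is None: print("none");continue
    for x,y,rr in c[0][:4]:
        u,v=x/3+250,y/3+70;p=onplane(d,[(u,v),(u+rr/3,v)],z);print((u,v,rr/3),p[0].round(4),"dia",2*np.linalg.norm(p[1]-p[0]))
```

```text
(np.float32(320.16666), np.float32(131.16667), np.float32(42.766666)) [0.537  0.2545 0.117 ] dia 0.10711314923108128
(np.float32(318.16666), np.float32(134.83334), np.float32(16.733334)) [0.5342 0.2561 0.143 ] dia 0.039067659665619425
(np.float32(324.16666), np.float32(140.16666), np.float32(22.766668)) [0.5308 0.2473 0.143 ] dia 0.05343873351549416
(np.float32(323.5), np.float32(134.5), np.float32(17.633333)) [0.5367 0.2503 0.143 ] dia 0.041162532617984846
```

The lid disc is centred at (0.537, 0.2545) with a 107 mm diameter, and the knob is at (0.536, 0.256), so everything is seated concentrically. I'll descend to the collar.

```bash
python3 -m pendant '[[-0.6,[22,0.5,0],[0,-0.1,0]],[-0.6,[23,0.3,20],[0,0,0]],[-0.6,[0,0,40],[0,0,0]],[-0.6,[0,0,40],[0,0,0]],[-0.6,[0,0,40],[0,0,0]],[-0.6,[0,0,35],[0,0,0]],[-0.6,[0,0,25],[0,0,0]],[-0.6,[0,0,0],[0,0,0]]]'
python3 -c "
from h import *
plan([.5366,.2552,.121],20);tilt();print(r.get_state()['q'].round(2))"
```

```text
clock: 23.05
tool_pos: [0.5351, 0.2546, 0.1396]
eef_rot: [0.985, 0.174, -0.002, 0.001]
contact_force: [0.0, 0.1, 0.2]
opening: 0.801
finger_force: 0.0
tcp [0.5351 0.2546 0.1396] yaw 20.0 q7 -2.25 F [0.  0.1 0.2] t 23.05
shift mm [ 1.7 -0.1 18.6]
turn z 0.0
tilt fix deg (tool) [ 0.02  0.27 -0.  ]
[-0.24  0.82 -0.51  1.74  0.56  0.74 -2.25]
```

```bash
python3 -m pendant '[[-0.6,[1.7,0,8],[0,0.3,0]],[-0.6,[0,0,7],[0,0,0]],[-0.6,[0,0,3],[0,0,0]],[-0.6,[0,0,0],[0,0,0]]]'
python3 -c "
from h import *
plan([.5366,.2552,.121],20);tilt()"
```

```text
clock: 23.55
tool_pos: [0.5375, 0.2558, 0.1239]
eef_rot: [0.985, 0.174, 0.002, -0.001]
contact_force: [0.0, 0.1, 0.2]
opening: 0.803
finger_force: 0.0
tcp [0.5375 0.2558 0.1239] yaw 20.0 q7 -2.27 F [0.  0.1 0.2] t 23.55
shift mm [-1.   0.3  2.9]
turn z 0.0
tilt fix deg (tool) [-0.02 -0.28 -0.  ]
```

```bash
python3 -m pendant '[[-0.6,[-0.7,0,2],[0,-0.25,0]],[-0.6,[0,0,0],[0,0,0]],[1,[0,0,0],[0,0,0]],[1,[0,0,0],[0,0,0]],[1,[0,0,0],[0,0,0]],[1,[0,0,0],[0,0,0]],[1,[0,0,0],[0,0,0]],[1,[0,0,0],[0,0,0]]]' 35
python3 -c "
from h import *
plan([.5366,.2552,.121],20);tilt();print(r.get_state()['moment'])"
```

```text
clock: 24.55
tool_pos: [0.5368, 0.2557, 0.1219]
eef_rot: [0.985, 0.174, 0.0, -0.0]
contact_force: [-0.2, 0.6, 0.4]
opening: 0.49
finger_force: 35.0
tcp [0.5368 0.2557 0.1219] yaw 20.0 q7 -2.27 F [-0.2  0.6  0.4] t 24.55
shift mm [-0.3  0.4  0.9]
turn z 0.0
tilt fix deg (tool) [-0.03 -0.03 -0.  ]
[-0.00613243  0.0234022   0.00053817]
```

Opening 0.49 (43 mm) fits the collar. I'll lift slowly at first.

```bash
python3 -m pendant '[[1,[0,0,-3],[0,0,0]],[1,[0,0,-5],[0,0,0]],[1,[0,0,-6],[0,0,0]],[1,[0,0,-8],[0,0,0]],[1,[0,0,-10],[0,0,0]],[1,[0,0,-10],[0,0,0]],[1,[0,0,-10],[0,0,0]],[1,[0,0,-10],[0,0,0]]]'
python3 -c "
from h import *
plan([.5366,.2555,.26],20);tilt()"
```

```text
clock: 25.55
tool_pos: [0.5368, 0.2556, 0.1846]
eef_rot: [0.985, 0.174, 0.0, -0.0]
contact_force: [-0.4, 0.8, -1.1]
opening: 0.487
finger_force: 35.0
tcp [0.5368 0.2556 0.1846] yaw 20.0 q7 -2.21 F [-0.4  0.8 -1.1] t 25.55
shift mm [ -0.1  -0.  -75.4]
turn z 0.0
tilt fix deg (tool) [-0.03 -0.03 -0.  ]
```

```bash
python3 -m pendant '[[1,[0,0,-12],[0,0,0]],[1,[0,0,-15],[0,0,0]],[1,[0,0,-15],[0,0,0]],[1,[0,0,-15],[0,0,0]],[1,[0,0,-12],[0,0,0]],[1,[0,0,-6],[0,0,0]],[1,[0,0,0],[0,0,0]],[1,[0,0,0],[0,0,0]]]'
python3 - <<'E'
from h import *
plan();tilt()
d=cam("side");im=d["img"];hsv=cv2.cvtColor(im,cv2.COLOR_RGB2HSV)
p=proj(d,[[.5363,.2562,z] for z in(.178,.16,.114,.0)]);print(p.round(0))
u,v=p[1].astype(int)
w=((hsv[:,:,1]>80)&(hsv[:,:,2]>60)).astype(np.uint8)
print("knob hues/sat along expected axis",hsv[v-8:v+14:2,u,:].tolist())
print("flange row brightness",im[int(p[2,1]),u-30:u+31:3].mean(1).astype(int))
E
```

```text
clock: 26.55
tool_pos: [0.5365, 0.2552, 0.2583]
eef_rot: [0.985, 0.174, -0.0, 0.0]
contact_force: [0.5, 0.1, -1.4]
opening: 0.484
finger_force: 35.0
tcp [0.5365 0.2552 0.2583] yaw 20.0 q7 -2.15 F [ 0.5  0.1 -1.4] t 26.55
tilt fix deg (tool) [-0.01  0.05 -0.  ]
[[274. 209.]
 [274. 215.]
 [275. 229.]
 [279. 260.]]
knob hues/sat along expected axis [[15, 101, 181], [17, 124, 99], [17, 121, 105], [17, 122, 117], [17, 118, 112], [17, 123, 108], [17, 123, 108], [17, 122, 113], [16, 128, 106], [17, 124, 109], [17, 127, 110]]
flange row brightness [152 149 167 137 115  89  91  89  88  85  83  77  87  88  89  89  87 170
 157 163 150]
```

```bash
python3 -c "
from h import *
s=r.get_state();print(abs(s['qd']).max().round(4));print(r.finish_job())"
```

```text
0.0026
the job is handed in; nothing more can be done
None
```

I handed the job in at about 27 s: the spoon is on the worktop, the inner lid sits fully home in the caddy, and the outer lid is held level and still about 60 mm above the knob. The wrist then carried only the outer lid's weight (about 1.2 N), and the side camera saw wood where the knob should be.

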